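Lock the bun slicer's safety bar and set its speed dial

ROBOT

A 6-joint arm with a two-finger parallel gripper is mounted at the origin on the work surface. World frame = base frame: x ahead of the robot, y to its left, z up, the work surface at z = 0. Lengths are in m, angles in rad, forces in N, time in s.
With the tool pointing down it reaches from about 0.3 to 0.875 m from the base axis. Payload 6.4 kg.
Tool frame: the origin (TCP) lies midway between the tips of the shut fingers; the grasp point (between the pads) lies 19 mm behind it; z points along the fingers, y is the line along which they close (so a half turn about z gives the same grasp; the last joint's range is limited). The gripper opens to 85 mm and grips with 20 to 120 N. Pads are 22 mm wide; open, the fingers measure 114 mm over their backs; the gripper's body (76 mm by 85 mm) begins 54 mm behind the grasp point. The pads swing forward as they close: fully open they stand 13 mm farther back than shut.
Start: joints at [1.031, 0.181, 1.607, -0, 1.354, -0.206], TCP at [0.188, 0.543, 0.231] pointing down, gripper open.
Joint ranges: [-2.99, 2.99], [-0.89, 2.07], [0.3, 2.58], [-1.14, 4.28], [0, 2.63], [-3.12, 3.12]. Speed limits (rad/s): [2.57, 2.57, 3.01, 3.14, 3.14, 3.14].

INTERFACE

Orientations are given as a unit quaternion [w, x, y, z].
In Python, from bench import ctrl gives the robot as it stands. The module is installed in compiled form; this text tells all that it offers.
- The arm moves only by the tool move_arm, never from a script. Its argument "plan" is one flat list of numbers, 6 for each row, row after row: the shift along the world's x, y, z in units of 50 mm (1.0 is 50 mm), then the turn, a rotation vector about the world's x, y, z in rad. A call has 1 to 10 rows; each row is the pose to reach, as a shift and turn from the pose commanded when the call began; what a row does not reach only later rows make up. A row lasts 1/8 s, in which the tool goes at most 62.5 mm and 10.7 degrees, less where a joint would pass 70% of its speed; a pose out of reach is approached as far as the arm can. A call with a gripper value outside its range is refused whole. "grip" is the finger opening in mm, from 0 to 85.4, set as the call begins (left out, the last holds). The fingers move at their own pace and stop on an object; the grip force is fixed at half the most. Time passes only in rows, so rows that repeat a pose let the fingers close. It gives the time, the measured TCP pose, the force, the opening and the grip force at its end, in the units of the state.
- ctrl.get_obs(): the state, without advancing time (a new reading comes with each control period).
- ctrl.camera(name): name is "scene" or "top"; returns a dict with "pixels" (480x640x3 uint8, red, green, blue), "fx", "fy", "cx", "cy" (pixels), "origin" and "attitude" of the camera in the world. Camera axes: x right, y down, z forward; pixel columns grow to the right and rows downward; lengths in m; the calibration is good to about 2 mm. A picture is of the moment at which its call begins. There is no depth.
- ctrl.hand_in(): hands the job in; it is judged then, once.
The state is a dict: "time_s": time; "q": joint angles; "dq": joint speeds; "joint_efforts": joint torques, N m; "eef_pos": TCP position; "eef_rot": TCP orientation; "wrist_force": force on the tool from outside, world axes, zero at the start; "torque": the same for the moment, N m; "opening": opening from 0.0 (shut) to 1.0 (fully open); "grasp_force": force on a finger pad.
Only numpy, scipy, OpenCV 4.12 (cv2) and the standard library are available. Lean on these libraries where they do the work, as an engineer would, in place of code of your own. Each camera call takes 0.05 s, during which the arm holds its last target. There are 200 camera calls.

TASK

Get the bun slicer ready to run: swing its yellow safety bar fully closed into the fork, then push the orange-headed locking pin down through fork and bar until the head sits on the fork. Once the bar is locked, turn the speed dial clockwise to setting 5 (the green mark, five clicks from the red OFF mark) and leave it resting in that click. Leave the other things on the bench and on the slicer where they are.

Things in the scene. Friction and masses are not known exactly. Their poses are not given: they have to be found in the camera images.
- slicer: Bun slicer, fixed to the bench: white housing 340 (x) x 460 (y) mm with a flat steel deck 120 mm above the bench; origin under its centre on the bench, z up, -x is its front (robot side, may be yawed), +y its left. On the deck: a blue blade hood at x +70 to +170, y -110 to +220 mm, 80 mm above the deck; the safety bar; the fork with the pin at (-30, -30) mm; the speed dial at (-50, -160) mm.
- safety_bar (a joint): Angle of the yellow safety bar (rad): 0 fully closed at a firm stop (bar lies along the slicer's -y from its pivot, its eye inside the fork with the holes in line), growing to 1.35 as it swings open towards the slicer's front (-x). Seen from above it closes anticlockwise. Starts 0.6 to 1.25 open. It swings level about a vertical pivot, light friction (under 2 N at the handle), stays where it is left.
- bar_pivot (a point): Point on the bar's vertical pivot axis, at the slicer's (-30, 130) mm, 139 mm above the bench. The bar is 20 mm wide, 8 mm thick (top 23 mm above the deck); its eye, with a 14 mm hole, is 160 mm from the pivot.
- bar_handle (a point): Red upright round post on the bar, 18 mm diameter, standing 52 mm up from the bar's top, its top 75 mm above the deck, 75 mm from the pivot. This point is on the post's axis, 52 mm above the deck, a good height to pinch or push.
- lock_pin (a joint): How far the locking pin is pushed in (m): starts 0 to 0.003, fully home 0.028 (head resting on the fork, firm stop). Moves straight down, stiff: about 4 N to slide, stays where it is left. Captive in the fork's upper ear; it goes through only when the bar is closed with the eye in line.
- pin_top (a point): Centre of the top face of the pin's orange round head, 30 mm diameter, 8 mm thick; z up. Head top is 72 mm above the deck when fully out and 44 mm when home. The dark steel fork under it is 34 mm square, 36 mm high above the deck.
- dial (a joint): Speed dial angle (rad), growing clockwise seen from above: eight click positions 0.5236 (30 degrees) apart, 0 = OFF stop (red mark), 2.618 = setting 5 (green mark), 3.665 = end stop; white ticks at the others, on a black disc 120 mm across on the deck. Starts in one of the first three positions (OFF, 1 or 2). A spring pulls it into the nearest click; about 0.15 N m takes it over to the next.
- dial_grip (a point): On the dial's vertical axis, 36 mm above the deck, the height to grip. The grip is a blue upright bar 46 mm long, 14 mm thick, its top 46 mm above the deck, on a round skirt 54 mm across, 12 mm high. This point's x axis runs along the bar to the white-marked pointer end, z up; it turns with the dial. At OFF the pointer points to the slicer's front left (135 degrees anticlockwise from its +x, from above).
- bun: Bread bun, 78 mm across, 49 mm high, on the slicer's deck, left of the bar's pivot; leave alone. Origin under its centre.
- jar: Red jar, 84 mm across, 110 mm high, left of the slicer; leave alone. Origin under its centre.
- bowl: Steel bowl, 140 mm across, 70 mm high, right of the slicer; leave alone. Origin under its centre.
- shaker: Aluminium flour shaker, 70 mm across, 140 mm high, right of the slicer; leave alone. Origin under its centre.
- mug: White mug, 84 mm across, 90 mm high, left of the slicer; leave alone. Origin under its centre.
- scraper: Dough scraper lying flat, 115 x 140 x 20 mm, front right on the bench; leave alone. Origin under its middle.
- brush: Pastry brush lying flat, 220 mm long, front left on the bench; leave alone. Origin under its middle.

How it is judged:
On the way, in this order (a step that is already met when the one before it is completed fails the run):
1. the safety bar is fully closed (value of joint safety_bar below 0.03 rad), for 0.2 s.
2. the locking pin is pushed home with the bar closed (value of joint safety_bar below 0.03 rad and value of joint lock_pin above 0.026 m), for 0.2 s.
3. with the bar locked, the dial is at setting 5 (all of step 2 and value of joint dial between 2.488 and 2.748 rad), for 0.2 s.
At the end, for the whole second after the job is handed in: The safety bar is closed (within 0.03 rad), the locking pin is home (head within 2 mm of the fork), and the dial rests still in the click of setting 5 (2.618 rad, within 0.13 rad) (all of step 3 and velocity of joint dial between -0.1 and 0.1 rad/s); the robot touches nothing.
It fails at once if one of the other things (bun, jar, bowl, shaker, mug, scraper, brush) is moved more than 30 mm (distance of any of bun, jar, bowl, shaker, mug, scraper, brush from where it was at the start of the episode above 0.03 m).
It also fails if it takes over 72 s, if anything falls off the work surface, if the arm or the gripper's body presses on something with over 40 N, if the wrist force passes 120 N, or if a joint passes its speed limit or range.

## Working session

There is one attempt and no reset: what is moved stays moved. The work goes in short steps, Python scripts to look and compute and a tool call to move; the robot and the scene stay as the last step left them, time stands still between calls to the robot, and variables do not carry over. Pictures are saved under pics/ and viewed, at most 10 in all, crops included, and the job is handed in when it is done.

Besides the shell and the picture viewer there is one more tool, called in YAML: its name, and indented under it one key for each argument. move_arm: Moves the arm, as the interface text tells. Its arguments: {"type":"object","properties":{"plan":{"type":"array"},"grip":{"type":"number"}},"required":["plan"]}

```bash
mkdir -p pics; python3 - <<'E'
from bench import ctrl
import cv2
for n in("top","scene"):
    c=ctrl.camera(n); cv2.imwrite(f"pics/{n}0.png",c["pixels"][:,:,::-1])
    print(n,c["fx"],c["fy"],c["cx"],c["cy"],c["origin"],c["attitude"])
o=ctrl.get_obs();print(o)
E
```

```text
top 609.7975481097103 609.7975481097103 324.4766434719961 241.8383454930281 [ 0.14295292 -0.00472469  1.646662  ] [ 0.07890881 -0.67881648  0.72527862 -0.08338171]
scene 451.3866237733381 451.3866237733381 317.6739049988091 241.5253135675164 [ 0.9576259  -0.50953635  1.15205428] [-0.2737218   0.88705076  0.35741031 -0.10234842]
{'time_s': 0.1, 'q': array([ 1.03069875e+00,  1.81456020e-01,  1.60792517e+00,  4.02761421e-07,
        1.35381810e+00, -2.06282049e-01]), 'dq': array([ 9.27822329e-05, -1.54099480e-03, -2.94233213e-03,  2.38328147e-03,
       -1.47808830e-03, -1.33056788e-03]), 'joint_efforts': array([ 8.06022636e-04, -4.45872080e+01, -3.52240062e+01, -2.86811674e-04,
        4.12013105e-03,  1.74942795e-05]), 'eef_pos': array([0.18810477, 0.54282206, 0.23047199]), 'eef_rot': array([-2.93061713e-04,  1.66133873e-01,  9.86102881e-01, -7.47950399e-04]), 'wrist_force': array([ 0.25212526, -0.12066273, -0.55604405]), 'torque': array([-0.01286787, -0.01111301,  0.01131397]), 'grasp_force': 0.0, 'opening': 1.001282823870775}
```

View pics/top0.png

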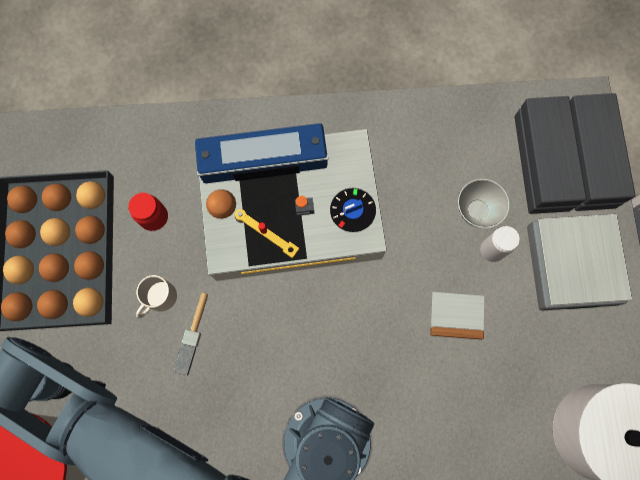

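View pics/scene0.png

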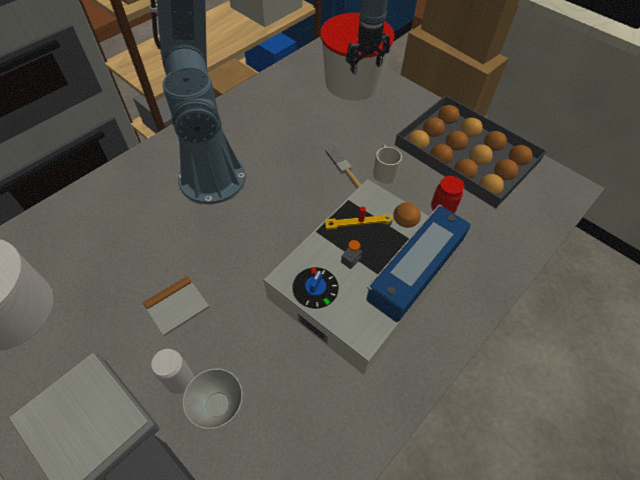

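```bash
cat > h.py <<'E'
from bench import ctrl
import cv2, numpy as np
from scipy.spatial.transform import Rotation as R
def Rq(q): return R.from_quat([q[1],q[2],q[3],q[0]])
def back(c,u,v,z):
    d=Rq(c["attitude"]).apply([(u-c["cx"])/c["fx"],(v-c["cy"])/c["fy"],1]); o=np.array(c["origin"])
    return o+d*(z-o[2])/d[2]
def proj(c,p):
    k=Rq(c["attitude"]).inv().apply(np.array(p)-c["origin"]); return np.array([c["cx"]+c["fx"]*k[0]/k[2],c["cy"]+c["fy"]*k[1]/k[2]])
E
python3 - <<'E'
from h import *
a=cv2.imread("pics/top0.png")[170:270,225:385]; b=cv2.imread("pics/scene0.png")[195:315,280:440]
cv2.imwrite("pics/z0.png",np.vstack([cv2.resize(a,(640,400),interpolation=cv2.INTER_CUBIC)]))
cv2.imwrite("pics/z1.png",cv2.resize(b,(800,600),interpolation=cv2.INTER_CUBIC))
c=ctrl.camera("top")
for n,u,v,z in[("pivot",240,215,.143),("handle",263,227,.195),("pin",301,202,.19),("dial",353,209,.16),("FL",209,279,.12),("FR",385,251,.12),("dialdisc",352.5,210,.12)]: print(n,back(c,u,v,z).round(4))
E
```

```text
pivot [0.5793 0.185  0.143 ]
handle [0.5298 0.1231 0.195 ]
pin [0.5892 0.0262 0.19  ]
dial [ 0.5711 -0.1036  0.16  ]
FL [0.4228 0.2722 0.12  ]
FR [ 0.4656 -0.1795  0.12  ]
dialdisc [ 0.58   -0.1048  0.12  ]
```

View pics/z0.png

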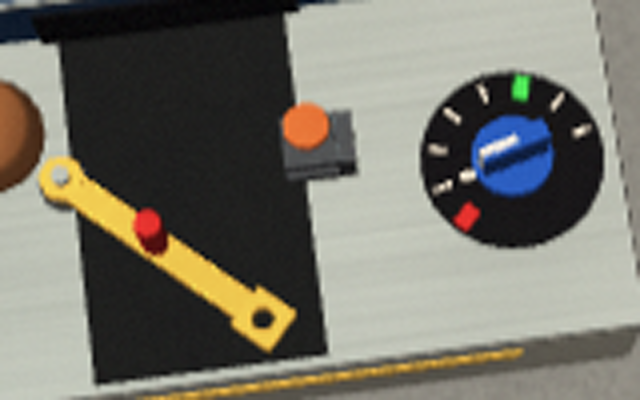

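View pics/z1.png

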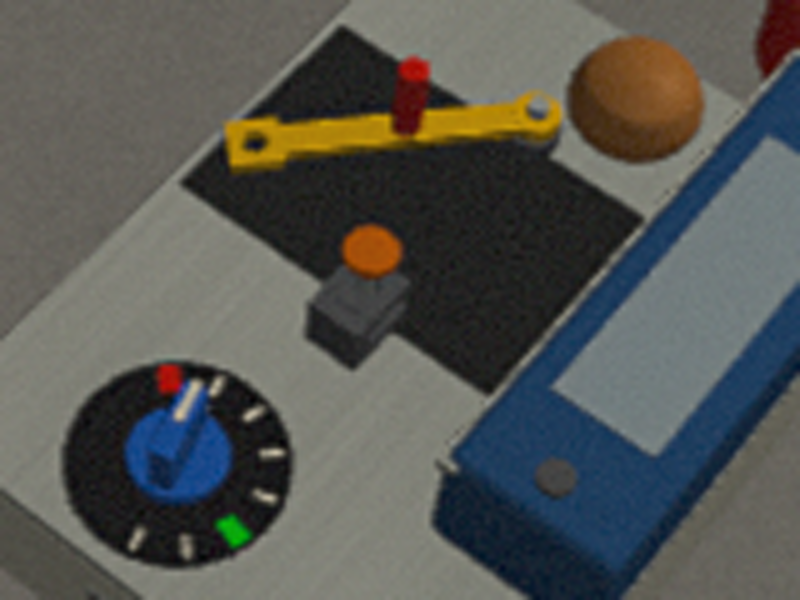

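```bash
cat > fit.py <<'E'
from h import *
from scipy.optimize import least_squares
ct,cs=ctrl.camera("top"),ctrl.camera("scene")
T=lambda x,y:np.array([(x+.5)/4-.5+225,(y+.5)/4-.5+170]); S=lambda x,y:np.array([(x+.5)/5-.5+280,(y+.5)/5-.5+195])
obs=[("piv",T(61,176),S(538,104)),("eye",T(263,318),S(256,142)),("dial",T(512,159),S(178,463)),("pin",T(305,126),S(371,250)),("han",T(147,217),S(413,69))]
def pts(p):
    x,y,w,th=p[:4]
    B=lambda r,z:[-.03-r*np.sin(th),.13-r*np.cos(th),z]
    L=dict(piv=[-.03,.13,.145],eye=B(.16,.143),dial=[-.05,-.16,.122],pin=[-.03,-.03,.1905],han=B(.075,.195))
    L2={k:R.from_euler('z',w).apply(v)+[x,y,0] for k,v in L.items()}; return L2
def res(p):
    P=pts(p); return np.concatenate([np.r_[proj(ct,P[k])-a,proj(cs,P[k])-b] for k,a,b in obs])
s=least_squares(res,[.6,.05,.1,.9],loss="soft_l1"); print(s.x.round(4)); print(res(s.x).reshape(-1,4).round(2))
for k,v in pts(s.x).items(): print(k,v.round(4))
E
python3 fit.py
```

```text
[0.6206 0.0584 0.0669 0.743 ]
[[-0.44  0.16 -0.19  1.81]
 [-0.08 -0.19 -0.32  0.27]
 [-0.21 -0.11 -0.33 -0.15]
 [-0.05 -0.54 -0.08 -0.1 ]
 [-0.31  1.17  0.2   0.32]]
piv [0.582  0.1861 0.145 ]
eye [0.4819 0.0613 0.143 ]
dial [ 0.5815 -0.1046  0.122 ]
pin [0.5927 0.0265 0.1905]
han [0.5351 0.1276 0.195 ]
```

move_arm:
  plan: [6.94,-8.3,0.4,0,0,-1.58,6.94,-8.3,0.4,0,0,-1.58,6.94,-8.3,0.4,0,0,-1.58,6.94,-8.3,0.4,0,0,-1.58,6.94,-8.3,0.4,0,0,-1.58,6.94,-8.3,0.4,0,0,-1.58,6.94,-8.3,0.4,0,0,-1.58,6.94,-8.3,0.4,0,0,-1.58,6.94,-8.3,0.4,0,0,-1.58,6.94,-8.3,0.4,0,0,-1.58]
  grip: 60

```text
time_s: 1.5
eef_pos: [0.5369, 0.1257, 0.2511]
eef_rot: [0.0, 0.819, 0.574, -0.0]
wrist_force: [-0.2, -0.6, -0.4]
opening: 0.702
grasp_force: 0.0
```

move_arm:
  plan: [-0.04,0.04,-0.6,0,0,0,-0.04,0.04,-1.2,0,0,0,-0.04,0.04,-1.6,0,0,0,-0.04,0.04,-1.9,0,0,0,-0.04,0.04,-1.9,0,0,0]

```text
time_s: 2.12
eef_pos: [0.5323, 0.1308, 0.1553]
eef_rot: [-0.001, 0.817, 0.576, -0.001]
wrist_force: [0.1, -0.2, 0.4]
opening: 0.708
grasp_force: 0.0
```

```bash
python3 - <<'E'
from h import *
c=ctrl.camera("top")["pixels"][170:270,225:385,::-1]; d=ctrl.camera("scene")["pixels"][180:300,280:440,::-1]
cv2.imwrite("pics/a.png",np.vstack([cv2.resize(c,(480,300)),cv2.resize(d,(480,300))]))
E
```

```text
(no output)
```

View pics/a.png

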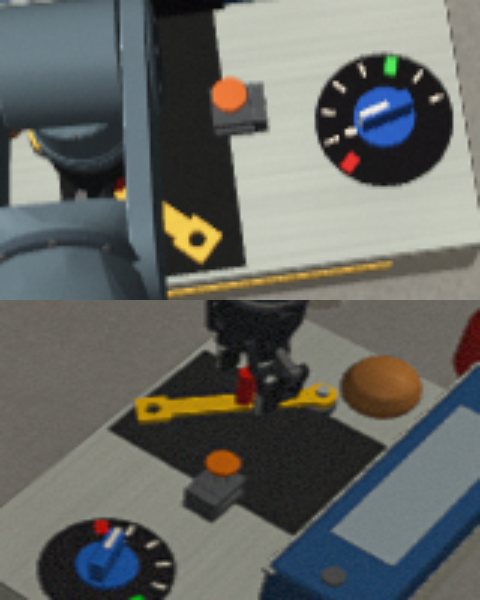

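move_arm:
  plan: [0.03,-0.03,0,0,0,0,0.03,-0.03,0,0,0,0,0.03,-0.03,0,0,0,0,0.03,-0.03,0,0,0,0,0.03,-0.03,0,0,0,0,0.03,-0.03,0,0,0,0]
  grip: 14

```text
time_s: 2.98
eef_pos: [0.5354, 0.1287, 0.1571]
eef_rot: [0.0, 0.817, 0.576, 0.0]
wrist_force: [-0.2, -0.2, 6.6]
opening: 0.195
grasp_force: 58.4
```

move_arm:
  plan: [0.22,-0.15,0,0,0,0,0.49,-0.26,0,0,0,0,0.79,-0.32,0,0,0,0,0.96,-0.33,0,0,0,0,1.04,-0.33,0,0,0,0,1.04,-0.33,0,0,0,0,1.04,-0.33,0,0,0,0]

```text
time_s: 3.85
eef_pos: [0.5862, 0.1115, 0.1566]
eef_rot: [0.0, 0.817, 0.576, -0.001]
wrist_force: [-4.2, -3.9, 7.0]
opening: 0.195
grasp_force: 59.1
```

move_arm:
  plan: [0.04,0,0,0,0,0,0.08,0,0,0,0,0,0.08,0,0,0,0,0,0.08,0,0,0,0,0]

```text
time_s: 4.35
eef_pos: [0.5872, 0.1112, 0.1564]
eef_rot: [-0.002, 0.817, 0.576, -0.004]
wrist_force: [-17.7, -5.3, 14.6]
opening: 0.196
grasp_force: 60.3
```

move_arm:
  plan: [0,0,0,0,0,0,0,0,0,0,0,0,0,0,0,0,0,0,0,0,0,0,0,0,0,0,1,0,0,0,0,0,2,0,0,0,0,0,2,0,0,0,0,0,2,0,0,0]
  grip: 50

```text
time_s: 5.35
eef_pos: [0.5906, 0.1123, 0.2558]
eef_rot: [-0.0, 0.817, 0.576, -0.0]
wrist_force: [-0.2, 0.5, -0.0]
opening: 0.584
grasp_force: 0.0
```

move_arm:
  plan: [0,-1.0,0,0,0,0,0,-1.7,0,0,0,0,0,-1.7,0,0,0,0,0,-1.7,0,0,0,0,0,-1.7,0,0,0,0,0,-1.7,0,0,0,0,0,-1.7,0,0,0,0]
  grip: 0

```text
time_s: 6.22
eef_pos: [0.5909, 0.0279, 0.2563]
eef_rot: [-0.0, 0.817, 0.576, 0.0]
wrist_force: [-1.0, -0.4, 1.1]
opening: -0.001
grasp_force: 0.0
```

move_arm:
  plan: [0.04,-0.03,-0.6,0,0,0,0.04,-0.03,-1.1,0,0,0,0.04,-0.03,-1.3,0,0,0,0.04,-0.03,-1.45,0,0,0,0.04,-0.03,-1.55,0,0,0,0.04,-0.03,-1.55,0,0,0]

```text
time_s: 6.98
eef_pos: [0.5934, 0.0257, 0.1792]
eef_rot: [0.0, 0.817, 0.576, 0.0]
wrist_force: [0.2, 0.1, 0.4]
opening: -0.001
grasp_force: 0.0
```

```bash
python3 - <<'E'
from h import *
d=ctrl.camera("scene")["pixels"][195:315,280:440,::-1]
cv2.imwrite("pics/b.png",cv2.resize(d,(800,600)))
E
```

```text
(no output)
```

View pics/b.png

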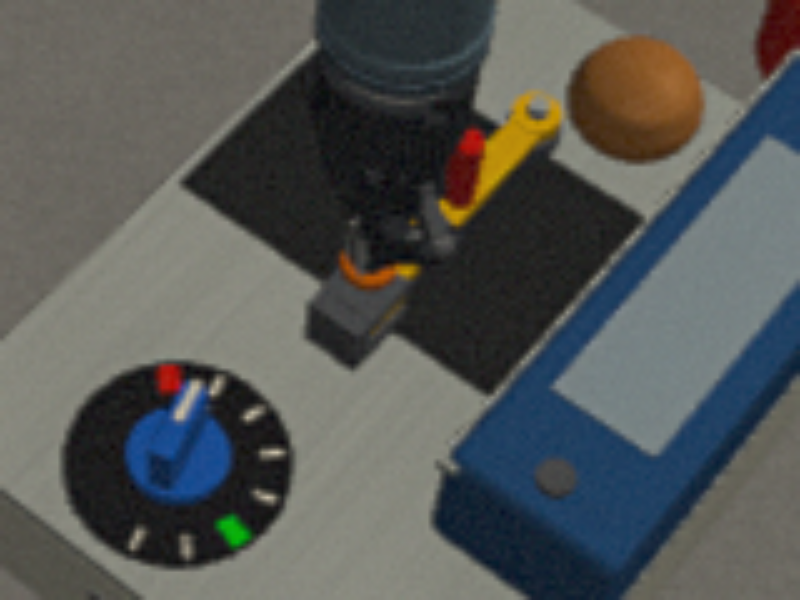

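The bar is closed (yellow runs from (538,105) into the fork at (380,300)), and the fingertips are on the orange head at (370,265). I'll keep pushing.

move_arm:
  plan: [0,0,-0.1,0,0,0,0,0,-0.2,0,0,0,0,0,-0.27,0,0,0,0,0,-0.33,0,0,0,0,0,-0.33,0,0,0,0,0,-0.33,0,0,0]

```text
time_s: 7.78
eef_pos: [0.5937, 0.0256, 0.164]
eef_rot: [0.001, 0.817, 0.576, 0.001]
wrist_force: [-1.6, 0.0, 11.9]
opening: -0.001
grasp_force: 5.9
```

move_arm:
  plan: [0,0,-0.04,0,0,0,0,0,-0.04,0,0,0,0,0,-0.04,0,0,0]

```text
time_s: 8.15
eef_pos: [0.5939, 0.0256, 0.1638]
eef_rot: [0.001, 0.817, 0.576, 0.001]
wrist_force: [-7.7, 2.1, 23.0]
opening: -0.0
grasp_force: 11.1
```

move_arm:
  plan: [0,0,0.8,0,0,0,0,0,1.6,0,0,0,0,0,1.6,0,0,0]

```text
time_s: 8.52
eef_pos: [0.5946, 0.0255, 0.2436]
eef_rot: [0.002, 0.817, 0.576, 0.002]
wrist_force: [-1.2, -0.3, 0.1]
opening: 0.004
grasp_force: 0.0
```

move_arm:
  plan: [-0.24,-1.3,0,0,0,0.18,-0.24,-2.6,0,0,0,0.36,-0.24,-2.6,0,0,0,0.53,-0.24,-2.6,0,0,0,0.67,-0.24,-2.6,0,0,0,0.67,-0.24,-2.6,0,0,0,0.67]
  grip: 50

```text
time_s: 9.28
eef_pos: [0.5805, -0.1038, 0.2393]
eef_rot: [-0.001, 0.584, 0.812, -0.0]
wrist_force: [0.3, -0.8, 0.5]
opening: 0.584
grasp_force: 0.0
```

```bash
python3 - <<'E'
from h import *
o=ctrl.get_obs();print(o["q"].round(3),Rq(o["eef_rot"]).as_matrix()[:,1])
d=ctrl.camera("scene")["pixels"][215:335,265:425,::-1]
cv2.imwrite("pics/c.png",cv2.resize(d,(800,600)))
E
```

```text
[-0.378  0.208  1.559  0.     1.377 -0.703] [ 0.94775546  0.31899532 -0.00125506]
```

View pics/c.png

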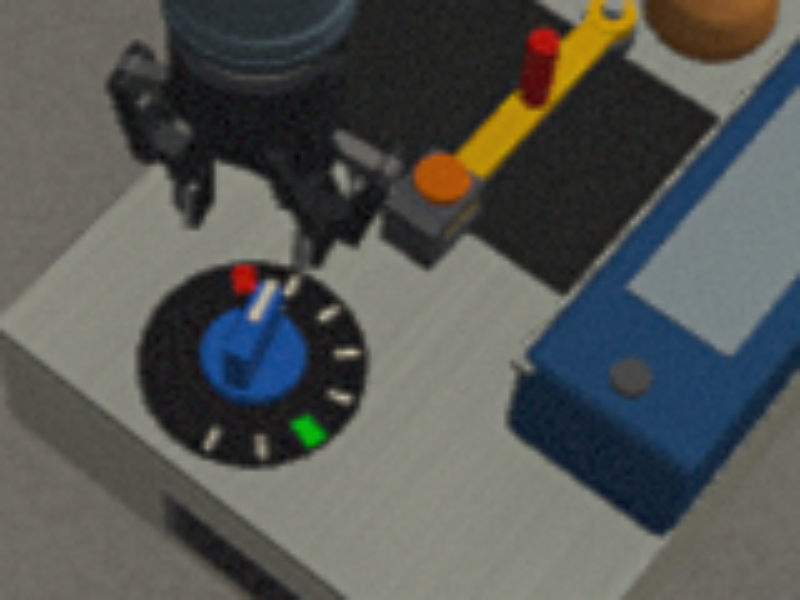

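The pin head (442,178) is down on the fork, the bar is closed, and the dial pointer is at setting 1. Next I'll descend on the dial and grip it.

move_arm:
  plan: [0.02,-0.02,-0.7,0,0,0,0.02,-0.02,-1.3,0,0,0,0.02,-0.02,-1.8,0,0,0,0.02,-0.02,-2.0,0,0,0,0.02,-0.02,-2.0,0,0,0,0.02,-0.02,-2.0,0,0,0]

```text
time_s: 10.07
eef_pos: [0.5827, -0.1054, 0.1416]
eef_rot: [0.001, 0.583, 0.813, 0.0]
wrist_force: [0.1, 0.6, 0.9]
opening: 0.589
grasp_force: 0.0
```

move_arm:
  plan: [0,0,0,0,0,0,0,0,0,0,0,0,0,0,0,0,0,0,0,0,0,0,0,0,0,0,0,0,0,0,0,0,0,0,0,0]
  grip: 10

```text
time_s: 10.82
eef_pos: [0.5823, -0.1054, 0.1412]
eef_rot: [0.001, 0.583, 0.813, 0.0]
wrist_force: [-0.8, 0.9, 6.2]
opening: 0.149
grasp_force: 60.8
```

move_arm:
  plan: [0,0,0,0,0,-0.13,0,0,0,0,0,-0.26,0,0,0,0,0,-0.39,0,0,0,0,0,-0.52,0,0,0,0,0,-0.65,0,0,0,0,0,-0.78,0,0,0,0,0,-0.91,0,0,0,0,0,-1.05,0,0,0,0,0,-1.05]

```text
time_s: 11.95
eef_pos: [0.5816, -0.1052, 0.1412]
eef_rot: [-0.0, 0.912, 0.411, -0.0]
wrist_force: [-4.5, 1.6, 8.9]
opening: 0.15
grasp_force: 61.2
```

move_arm:
  plan: [0,0,0,0,0,-0.13,0,0,0,0,0,-0.26,0,0,0,0,0,-0.39,0,0,0,0,0,-0.52,0,0,0,0,0,-0.65,0,0,0,0,0,-0.78,0,0,0,0,0,-0.91,0,0,0,0,0,-1.05,0,0,0,0,0,-1.05,0,0,0,0,0,-1.05]

```text
time_s: 13.2
eef_pos: [0.5814, -0.1045, 0.1412]
eef_rot: [-0.0, 0.995, -0.101, -0.001]
wrist_force: [-5.6, 3.4, 10.8]
opening: 0.146
grasp_force: 61.4
```

move_arm:
  plan: [0,0,0,0,0,0,0,0,0,0,0,0,0,0,0,0,0,0,0,0,0,0,0,0,0,0,1,0,0,0,0,0,2,0,0,0,0,0,2.5,0,0,0,-1,0,2.5,0,0,0,-2,0,2.5,0,0,0,-2,0,2.5,0,0,0]
  grip: 50

```text
time_s: 14.45
eef_pos: [0.4792, -0.1047, 0.2648]
eef_rot: [-0.0, 0.995, -0.101, -0.001]
wrist_force: [0.5, 0.1, -0.3]
opening: 0.588
grasp_force: 0.0
```

```bash
python3 - <<'E'
from h import *
d=ctrl.camera("scene")["pixels"][215:335,265:425,::-1]
cv2.imwrite("pics/d.png",cv2.resize(d,(800,600)))
E
```

```text
(no output)
```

View pics/d.png

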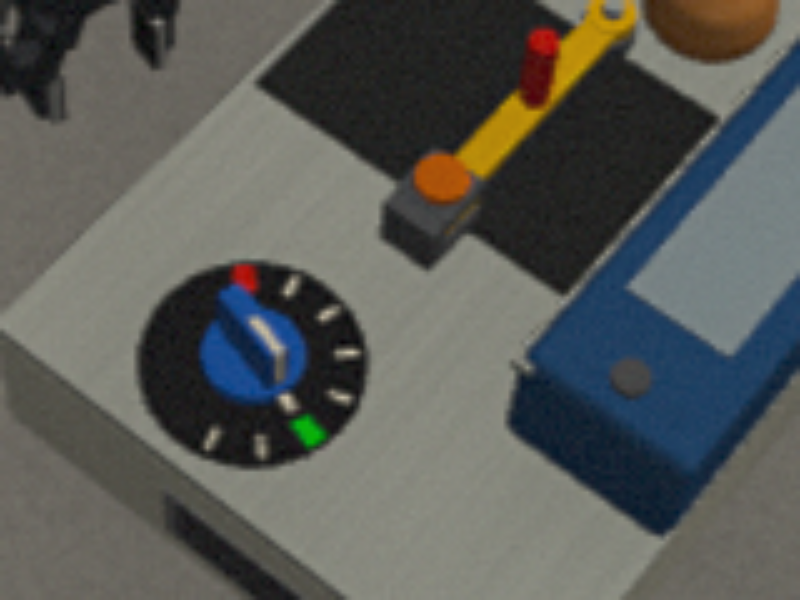

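The pointer (285,400) is on the green mark (310,430), the pin is home, the bar is closed and the arm is clear of everything.

```bash
python3 -c "
from bench import ctrl
print(ctrl.hand_in())"
```

```text
the job is handed in; nothing more can be done
None
```

The job is handed in: the last picture showed the bar closed, the pin home and the dial resting at setting 5 with the arm clear; the hand-in returned no verdict.

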